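# Clamp a lens barrel in the V fixture

### The job

Lay the long lens barrel from its rest into the V fixture on the repair mat, either way round, and push it gently along the groove until you feel its end bear against the end stop. Then swing the clamp strap over and press it down by feel until its sprung foot holds the barrel firmly but does not crush it, and let go. Set the barrel down softly and leave the other things on the mat alone.

Things in the scene. Friction and masses are not known exactly. Their poses are not given: they have to be found in the camera images.
- barrel_center (a point): Centre of the lens barrel: a black cylinder, 44 mm diameter, 150 mm long, 180 to 350 g, with flush rubber and aluminium bands; the longest cylinder on the bench. x runs along its length; it may be rolled to any angle about x. At the start it lies level on the rest, its centre 36.4 mm above the table.
- rest: Low rest for the barrel, fixed to the table: a plywood strip 120 x 44 x 4 mm with two cork rails along x (12 to 20 mm either side of the middle, tops 18 mm above the table). Origin under its centre; x along the groove. The barrel's sides stand free outside the rails.
- fixture: Clamping fixture, fixed: steel base plate 172 x 104 mm, 10 mm thick, with two 20 mm thick V yokes (90 degree V open upwards, groove along x) at x = -58 and +58 mm, their highest points 48 mm above the table; 96 mm clear between them for fingers. Origin under its centre on the table; x along the groove, z up.
- seat (a point): Point of the fixture 52 mm above its origin, axes as the fixture: where the barrel's centre lies when the barrel rests on all four V faces with one end against the end stop. Either end of the barrel may go to the stop. The barrel can be laid in 12 mm or so short of it and slid home.
- end_stop: Dark steel plate across the groove, 44 mm wide, 10 mm thick, 10 to 66 mm above the table; its face to the barrel is at fixture x = -75 mm (origin: its foot, fixture x = -80, height 10 mm). The barrel is slid along the fixture's -x to bear on it; a push over 20 N damages it. Sliding takes 1 to 5 N if nothing presses the barrel down.
- strap (a joint): Angle of the clamp strap in rad: 0 = level, pointing along the fixture's -y over the barrel; grows as it opens; 1.57 = upright; at the start 1.65 to 2.1, leaning out over the fixture's +y side; stops at -0.35 and 2.3. The hinge is stiff (0.35 N m, about 4 N at the tab): the strap stays where it is left.
- strap_hinge_pin (a point): Axis of the strap's hinge (along x), at fixture x = -58, y = +44, height 92 mm. Strap: steel bar 16 mm wide, 8 mm thick (4 mm either side of the pin axis), 92 mm long from the pin, in the plane of the V yoke next to the end stop. The hinge post ends at y = +63 mm, height 104 mm.
- strap_tab (a point): Point on the strap's outer (upper when closed) face, 82 mm from the pin: the place to push. Pushing down here takes about 4 N while the strap swings free and more once the foot touches the barrel. 7 to 9 N clamps it well (foot force 4 to 9 N, kept by the stiff hinge after letting go); below 5.5 N it is loose; above 11 N the barrel is crushed (foot over 15 N).
- foot_mount (a point): Point on the strap's underside, 44 mm from the pin, where a sprung rubber foot (13 mm round) on a screw sticks out. The screw's setting varies: the foot's tip is 6 to 22 mm below the underside, so the strap touches the barrel somewhere between -0.19 and +0.19 rad, which must be felt. Spring 8 N per mm, 6 mm of travel.
- short_barrel: Bystander: short lens barrel, 48 mm diameter, 42 mm tall, standing; origin under its centre.
- screwdriver: Bystander: screwdriver, 150 mm long, lying along its x; origin under its middle.
- focus_ring: Bystander: aluminium ring, 54 mm diameter, 12 mm high; origin under its centre.
Things that resemble listed ones, but are neither listed nor needed, are in the scene too. There is more than one size of the fixture; the one meant has the size given above.

How it is judged:
On the way:
1. the barrel lies in both V yokes and bears on the end stop (over 1 N), the strap still open (y of barrel_center in the frame of seat between -0.002 and 0.002 m and z of barrel_center in the frame of seat between -0.0025 and 0.0025 m and angle between the x axis of barrel_center and the x axis of seat, either way round below 0.035 rad and x of barrel_center in the frame of seat between -0.003 and 0.002 m and contact force between barrel and end_stop above 1 N and value of joint strap above 1.2 rad).
At the end, for the whole second after the job is handed in: Barrel centred in both V yokes (within 2 mm sideways, 2.5 mm in height, axis within 2 degrees), its end within 2 mm of the end stop; strap swung over (below 0.4 rad), its foot pressing the barrel with more than 2.5 N after the robot has let go; all at rest (y of barrel_center in the frame of seat between -0.002 and 0.002 m and z of barrel_center in the frame of seat between -0.0025 and 0.0025 m and angle between the x axis of barrel_center and the x axis of seat, either way round below 0.035 rad and x of barrel_center in the frame of seat between -0.003 and 0.002 m and contact force between strap and barrel above 2.5 N and value of joint strap below 0.4 rad and linear speed of barrel below 0.01 m/s and velocity of joint strap between -0.05 and 0.05 rad/s); the robot touches nothing.
It fails at once if the strap's foot crushes the barrel: over 15 N (contact force between strap and barrel above 15 N).
It fails at once if the barrel is rammed into the end stop: over 20 N (contact force between barrel and end_stop above 20 N).
It fails at once if the barrel is dropped or forced into the open fixture: over 25 N (contact force between barrel and fixture above 25 N and value of joint strap above 1 rad).
It fails at once if a bystander is moved by more than 25 mm (distance of any of short_barrel, screwdriver, focus_ring from where it was at the start of the episode above 0.025 m).
It also fails if it takes over 67 s, if anything falls off the work surface, if the arm or the gripper's body presses on something with over 40 N, if the wrist force passes 120 N, or if a joint passes its speed limit or range.

### The arm

A 6-joint arm with a two-finger parallel gripper is mounted at the origin on the work surface. World frame = base frame: x ahead of the robot, y to its left, z up, the work surface at z = 0. Lengths are in m, angles in rad, forces in N, time in s.
With the tool pointing down it reaches from about 0.3 to 1 m from the base axis. Payload 5.1 kg.
Tool frame: the origin (TCP) lies on the centre line of the jaws, within the pads' length; the fingertips stand 22 mm ahead of it and the grasp point (between the pads) lies 3 mm ahead of it (ctrl.finger_overhang is the distance from the TCP to the fingertips, in m); z points along the fingers, y is the line along which they close (so a half turn about z gives the same grasp; the last joint's range is limited). The gripper opens to 95 mm and grips with 3 to 60 N. Pads are 20 mm wide; open, the fingers measure 119 mm over their backs; the gripper's body (75 mm by 180 mm) begins 59 mm behind the grasp point.
Start: joints at [-1.245, 0.124, 1.65, -0, 1.367, -0.083], TCP at [0.258, -0.596, 0.237] pointing down, gripper open.
Joint ranges: [-2.61, 2.61], [-1.02, 2.33], [0.03, 2.71], [-1.35, 4.49], [0.32, 2.68], [-2.91, 2.91]. Speed limits (rad/s): [2.57, 2.57, 3.14, 3.14, 3.14, 3.14].

### API

Orientations are given as a unit quaternion [x, y, z, w].
In Python, from workcell import monitor, viewer, ctrl gives the robot as it stands. The module is installed in compiled form; this text tells all that it offers.
- The arm moves only by the tool arm_command, never from a script. Its argument "rows" is a list that holds one entry, the list of rows, each a list of 7 numbers: the shift along the tool's x, y, z in units of 0.03 m (1.0 is 0.03 m), then the turn, a rotation vector about the tool's x, y, z in units of pi/2 rad (1.0 is pi/2 rad), then the finger opening in mm, from 0 to 95.1. A call has 1 to 10 rows; each row shifts and turns the commanded pose from where the row before left it, along the tool's axes as they then stand; what a row does not reach is not made up. A row lasts 1/10 s, in which the tool goes at most 50 mm and 8.59 degrees, less where a joint would pass 70% of its speed; a pose out of reach is approached as far as the arm can. A call with a number of a shift or a turn outside -1 to 1 is refused whole. A call with a gripper value outside its range is refused whole. The fingers move at their own pace and stop on an object; the grip force is fixed at half the most. Time passes only in rows, so rows that do not move let the fingers close. It gives the time, the measured TCP pose, the force, the opening and the grip force at its end, in the units of the state.
- monitor.read_state(): the state, without advancing time (a new reading comes with each control period).
- viewer.read_camera(name): name is "scene" or "top"; returns a dict with "image" (420x560x3 uint8, red, green, blue), "fx", "fy", "cx", "cy" (pixels), "position" and "rotation" of the camera in the world. Camera axes: x right, y up, looking along -z (the intrinsics and any distortion apply to the point x, -y, -z); pixel columns grow to the right and rows downward; lengths in m; the calibration is good to about 2 mm. A picture is of the moment at which its call begins. There is no depth.
- ctrl.close_job(): hands the job in; it is judged then, once.
The state is a dict: "time": time; "joint_positions": joint angles; "joint_vel": joint speeds; "joint_torque": joint torques, N m; "ee_pos": TCP position; "tcp_rot": TCP orientation; "force": force on the tool from outside, world axes, zero at the start; "moment": the same for the moment, N m; "width": finger opening in m; "finger_force": force on a finger pad.
Only numpy, scipy, OpenCV 4.12 (cv2) and the standard library are available. Lean on these libraries where they do the work, as an engineer would, in place of code of your own. Each camera call takes 0.05 s, during which the arm holds its last target. There are 200 camera calls.

## Working session

There is one attempt and no reset: what is moved stays moved. The work goes in short steps, Python scripts to look and compute and a tool call to move; the robot and the scene stay as the last step left them, time stands still between calls to the robot, and variables do not carry over. Pictures are saved under pics/ and viewed, at most 10 in all, crops included, and the job is handed in when it is done.

Besides the shell and the picture viewer there is one more tool, called after "Request:" as name(argument=value, ...), one argument or row to a line, values as JSON. arm_command: Moves the arm, as the interface text tells. Shifts and turns lie within -1 to 1; 1 stands for 0.03 m of shift or pi/2 rad of turn. Its arguments: {"type":"object","properties":{"rows":{"type":"array"}},"required":["rows"]}

```bash
mkdir -p pics
cat > h.py <<'E'
import numpy as np,cv2,pickle
def ray(c,u,v):
    R=np.array(c["rotation"]).reshape(3,3) if np.size(c["rotation"])==9 else None
    if R is None:
        from scipy.spatial.transform import Rotation
        R=Rotation.from_quat(c["rotation"]).as_matrix()
    d=R@np.array([(u-c["cx"])/c["fx"],-(v-c["cy"])/c["fy"],-1.])
    return np.array(c["position"]),d/np.linalg.norm(d)
def onz(c,u,v,z):
    p,d=ray(c,u,v); return p+d*(z-p[2])/d[2]
def proj(c,P):
    from scipy.spatial.transform import Rotation
    R=np.array(c["rotation"]); R=R.reshape(3,3) if R.size==9 else Rotation.from_quat(R).as_matrix()
    q=R.T@(np.array(P)-np.array(c["position"]))
    return c["cx"]+c["fx"]*q[0]/-q[2], c["cy"]-c["fy"]*q[1]/-q[2]
E
python3 - <<'E'
from h import *
from workcell import monitor,viewer,ctrl
for n in("scene","top"):
    c=viewer.read_camera(n); pickle.dump(c,open(n+".pkl","wb"))
    cv2.imwrite(f"pics/{n}0.png",cv2.resize(c["image"][:,:,::-1],(784,588),interpolation=cv2.INTER_CUBIC))
    print(n,{k:v for k,v in c.items() if k!="image"})
print(monitor.read_state(),ctrl.finger_overhang)
E
```

```text
scene {'fx': 394.04817726257744, 'fy': 394.04817726257744, 'cx': 276.58017190241196, 'cy': 212.43625501443515, 'position': array([ 1.00780501, -0.34204589,  0.63762101]), 'rotation': array([0.32062978, 0.16906208, 0.43705576, 0.82316269])}
top {'fx': 513.0442572725376, 'fy': 513.0442572725376, 'cx': 280.7914379878565, 'cy': 219.11971513475672, 'position': array([ 0.41071848, -0.03466184,  1.09518566]), 'rotation': array([ 0.04802245, -0.06398521, -0.70329854,  0.70637872])}
{'time': 0.1, 'joint_positions': array([-1.24459087e+00,  1.24469408e-01,  1.65155360e+00, -5.70601350e-06,
        1.36751796e+00, -8.25672431e-02]), 'joint_vel': array([ 0.00139332, -0.0015899 , -0.00302833, -0.0012119 ,  0.00090875,
       -0.00116168]), 'joint_torque': array([ 1.68361044e-04, -4.18880582e+01, -3.61096251e+01,  7.77001726e-02,
        4.61600348e-02, -6.83630219e-05]), 'ee_pos': array([ 0.25817794, -0.59592427,  0.23548128]), 'tcp_rot': array([ 9.79185137e-01,  2.02966789e-01, -1.21150631e-04, -9.66598192e-04]), 'force': array([0.96672295, 0.47420589, 0.49028982]), 'moment': array([ 0.03195393, -0.01161783, -0.01574299]), 'finger_force': 0.0, 'width': 0.09526497878594782} 0.022
```

View pics/top0.png

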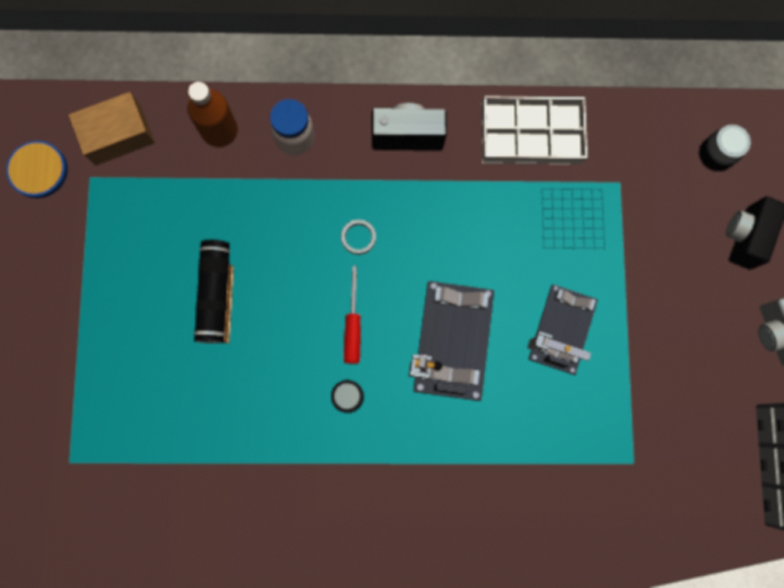

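View pics/scene0.png

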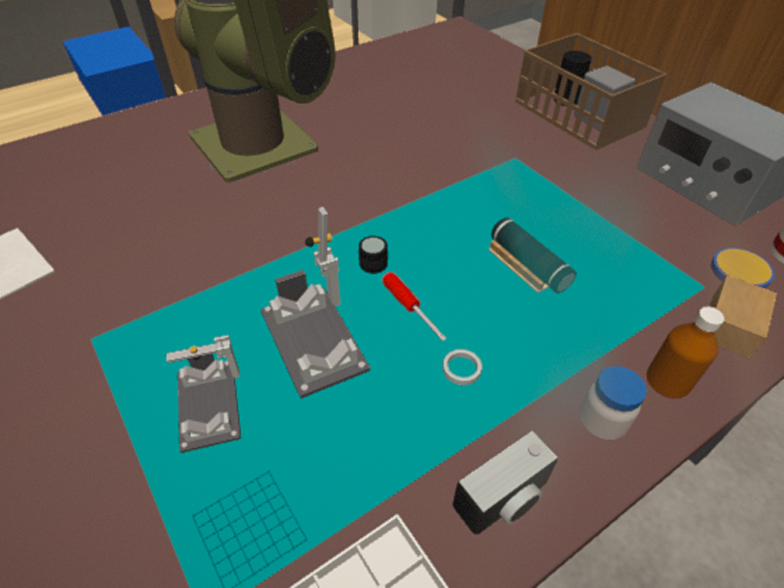

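Top view (784x588 scale): the barrel is at (213,291) on its rest, the larger fixture at (454,340) with end stop at the bottom (world -x) and hinge on the left (+y), strap leaning open. The small fixture at (563,328) is a decoy. Now measuring.

Run:
```python
from h import *
c=pickle.load(open("top.pkl","rb")); im=c["image"]
hsv=cv2.cvtColor(im,cv2.COLOR_RGB2HSV)
teal=((hsv[...,0]>75)&(hsv[...,0]<105)&(hsv[...,1]>120)&(hsv[...,2]>70)).astype(np.uint8)
non=1-teal
def comp(seed,m):
    n,l=cv2.connectedComponents(m,connectivity=4); return (l==l[seed[1],seed[0]]).astype(np.uint8)
dark=((im.max(2)<75)|((hsv[...,1]<60)&(im.max(2)>100))).astype(np.uint8)*non
b=comp((152,208),dark); b=cv2.morphologyEx(b,cv2.MORPH_OPEN,np.ones((5,5)))
cs=max(cv2.findContours(b,0,1)[0],key=cv2.contourArea); r=cv2.minAreaRect(cs); bx=cv2.boxPoints(r)
print("barrel",r,bx.tolist())
P=[onz(c,*p,0.0364) for p in bx]; print(np.round(P,4).tolist(), np.round(np.mean(P,0),4))
f=comp((324,243),non); cs=max(cv2.findContours(f,0,1)[0],key=cv2.contourArea); r=cv2.minAreaRect(cs); bx=cv2.boxPoints(r)
print("fix",r); P=[onz(c,*p,0.010) for p in bx]; print(np.round(P,4).tolist(), np.round(np.mean(P,0),4))
a=cv2.resize(im[195:295,280:365,::-1],None,fx=5.8,fy=5.8,interpolation=cv2.INTER_CUBIC)
a2=cv2.resize(im[165:250,135:175,::-1],None,fx=5.8,fy=5.8,interpolation=cv2.INTER_CUBIC)
H=max(a.shape[0],a2.shape[0]); o=np.zeros((H,a.shape[1]+a2.shape[1],3),np.uint8); o[:a.shape[0],:a.shape[1]]=a; o[:a2.shape[0],a.shape[1]:]=a2
print(o.shape); cv2.imwrite("pics/crop.png",np.clip(o*1.5,0,255).astype(np.uint8))
```

```text
barrel ((151.23678588867188, 207.5797882080078), (21.342721939086914, 73.2348403930664), 3.6913864612579346) [[138.2300567626953, 243.4342041015625], [142.94508361816406, 170.35128784179688], [164.24351501464844, 171.72537231445312], [159.5284881591797, 244.80828857421875]]
[[0.5275, 0.2354, 0.0364], [0.6825, 0.2327, 0.0364], [0.6799, 0.1879, 0.0364], [0.5249, 0.1916, 0.0364]] [0.6037 0.2119 0.0364]
fix ((322.0999755859375, 242.79998779296875), (53.315853118896484, 79.3373794555664), 8.130102157592773)
[[0.4583, -0.0789, 0.01], [0.6269, -0.1032, 0.01], [0.6111, -0.2172, 0.01], [0.4429, -0.1901, 0.01]] [ 0.5348 -0.1474  0.01  ]
(580, 725, 3)
```

View pics/crop.png

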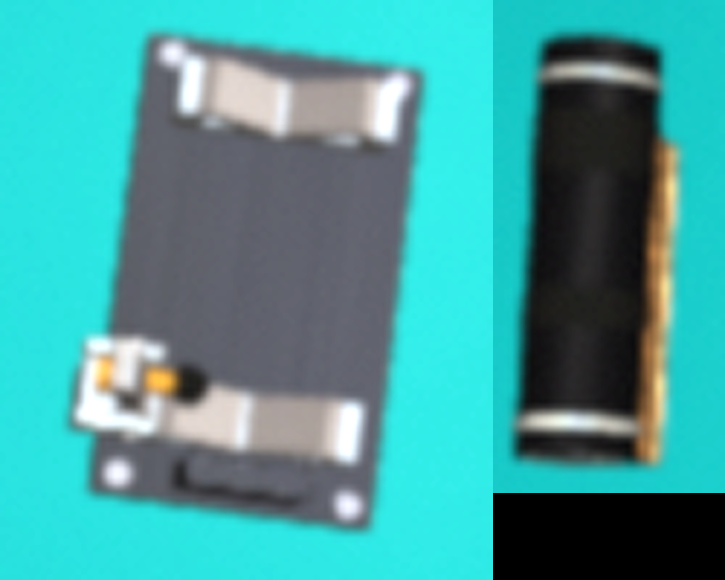

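The crop shows fixture plate corners at crop pixels TL(150,35), TR(420,70), BR(368,528), BL(92,490), and V valleys at (282,105) and (240,420). The barrel edges are clear. I'll work out the poses and refine the fixture from these.

```bash
cat > rel.py <<'E'
# target: rel.py x y z yaw(deg of tool x) -> tool-frame shift (mm, units) and turn units
import sys,numpy as np
from scipy.spatial.transform import Rotation as R
from workcell import monitor
s=monitor.read_state(); t=np.array(sys.argv[1:4],float); a=np.radians(float(sys.argv[4]))
T=R.from_matrix(np.array([[np.cos(a),np.sin(a),0],[np.sin(a),-np.cos(a),0],[0,0,-1.]]))
C=R.from_quat(s["tcp_rot"]); d=C.inv().apply(t-s["ee_pos"])
print("turn units",np.round((C.inv()*T).as_rotvec()/(np.pi/2),4),"shift units in present axes",np.round(d/.03,3),"in final axes",np.round(T.inv().apply(t-s["ee_pos"])/.03,3))
E
python3 - <<'E'
from h import *
c=pickle.load(open("top.pkl","rb"))
px=lambda p:(280+p[0]/5.8-.4,195+p[1]/5.8-.4)
cr=[(150,35),(420,70),(368,528),(92,490)]
P=np.array([onz(c,*px(p),.010)[:2] for p in cr]); print(np.round(P,4).tolist())
M=np.array([[86,52],[86,-52],[-86,-52],[-86,52]])/1000
m=P.mean(0);A=P-m;H=M.T@A;yaw=np.arctan2(H[0,1]-H[1,0],H[0,0]+H[1,1]);print("centre",m,"yaw",np.degrees(yaw))
Rm=np.array([[np.cos(yaw),-np.sin(yaw)],[np.sin(yaw),np.cos(yaw)]]);print("resid mm",np.round(1000*(P-m-M@Rm.T),1).tolist())
for p in[(282,105),(240,420)]: q=onz(c,*px(p),.022)[:2];print("valley in fixture",Rm.T@(q-m))
s=pickle.load(open("scene.pkl","rb"))
B=np.array([.602,.212]);by=np.radians(-1.2)
for nm,pts in {"plate":[np.r_[m+Rm@k,.010] for k in M],"barrelends_axis":[np.r_[B+k*np.array([np.cos(by),np.sin(by)]),.0364] for k in(.075,-.075)]}.items():
    print(nm,"scene px(784)",[np.round(np.array(proj(s,p))*1.4).tolist() for p in pts])
# barrel scene-mask edges: 
px2=lambda p:(135+(p[0]-493)/5.8-.4,165+p[1]/5.8-.4)
for a,b in [((540,75),(660,80)),((516,425),(637,425))]: print("ring mid",np.round((onz(c,*px2(a),.0364)+onz(c,*px2(b),.0364))/2,4))
E
python3 rel.py .602 .212 .15 -1.2
```

```text
[[0.6251, -0.1122], [0.6125, -0.2127], [0.4434, -0.1905], [0.4567, -0.0902]]
centre [ 0.53441346 -0.15138008] yaw -7.426978075188744
resid mm [[-1.4, -1.2], [-0.5, 1.4], [1.0, 1.4], [0.9, -1.5]]
valley in fixture [ 0.06300372 -0.00013251]
valley in fixture [-0.05354316  0.00138867]
plate scene px(784) [[370.0, 367.0], [299.0, 395.0], [259.0, 308.0], [323.0, 286.0]]
barrelends_axis scene px(784) [[565.0, 282.0], [500.0, 228.0]]
ring mid [0.6662 0.2108 0.0364]
ring mid [0.5392 0.2138 0.0364]
turn units [-1.200e-03  2.000e-04  2.736e-01] shift units in present axes [ 21.221 -20.151   2.892] in final axes [ 10.894 -27.165   2.849]
```

Request:
arm_command(
  rows=[
    [[0,0,0,0,0,0.09,80],[0,0,0,0,0,0.09,80],[0,0,0,0,0,0.094,80],[0.39,-0.97,0,0,0,0,80],[0.39,-0.97,0,0,0,0,80],[0.39,-0.97,0,0,0,0,80],[0.39,-0.97,0,0,0,0,80],[0.39,-0.97,0,0,0,0,80],[0.39,-0.97,0,0,0,0,80],[0.39,-0.97,0,0,0,0,80]],
  ],
)

```text
time: 1.1
ee_pos: [0.3448, -0.3931, 0.2361]
tcp_rot: [1.0, -0.011, -0.0, -0.0]
force: [0.5, -1.0, 0.5]
width: 0.08
finger_force: 0.0
```

Request:
arm_command(
  rows=[
    [[0.39,-0.97,0,0,0,0,80],[0.39,-0.97,0,0,0,0,80],[0.39,-0.97,0,0,0,0,80],[0.39,-0.97,0,0,0,0,80],[0.39,-0.97,0,0,0,0,80],[0.39,-0.97,0,0,0,0,80],[0.39,-0.97,0,0,0,0,80],[0.39,-0.97,0,0,0,0,80],[0.39,-0.97,0,0,0,0,80],[0.39,-0.97,0,0,0,0,80]],
  ],
)

```text
time: 2.1
ee_pos: [0.4679, -0.1048, 0.2362]
tcp_rot: [1.0, -0.011, -0.0, -0.0]
force: [1.0, -0.9, -0.4]
width: 0.0801
finger_force: 0.0
```

Request:
arm_command(
  rows=[
    [[0.39,-0.97,0,0,0,0,80],[0.39,-0.97,0,0,0,0,80],[0.39,-0.97,0,0,0,0,80],[0.39,-0.97,0,0,0,0,80],[0.39,-0.97,0,0,0,0,80],[0.39,-0.97,0,0,0,0,80],[0.39,-0.97,0.4,0,0,0,80],[0.39,-0.97,0.8,0,0,0,80],[0.39,-0.97,0.8,0,0,0,80],[0.39,-0.97,0.8,0,0,0,80]],
  ],
)

```text
time: 3.1
ee_pos: [0.5912, 0.1835, 0.1513]
tcp_rot: [1.0, -0.011, -0.0, 0.0]
force: [0.6, -0.2, 0.7]
width: 0.08
finger_force: 0.0
```

```bash
python3 rel.py .602 .212 .0394 -1.3; python3 -c "
from workcell import monitor;print(monitor.read_state())"
```

```text
turn units [0.0001 0.0003 0.0008] shift units in present axes [ 0.342 -0.958  3.73 ] in final axes [ 0.339 -0.958  3.73 ]
{'time': 3.1, 'joint_positions': array([ 2.14275186e-01,  1.23449607e-01,  1.79844909e+00, -4.35671710e-05,
        1.22020828e+00,  1.80652252e+00]), 'joint_vel': array([ 0.42515617,  0.64736576, -0.27115282, -0.00146976, -0.37835054,
        0.42310841]), 'joint_torque': array([ -1.2823562 , -43.26724291, -32.81894445,   0.07517657,
         0.28893493,  -0.34490394]), 'ee_pos': array([0.59118429, 0.1834943 , 0.15131241]), 'tcp_rot': array([ 9.99942529e-01, -1.07178107e-02, -2.46113438e-04,  7.73150304e-05]), 'force': array([ 0.58046619, -0.22041531,  0.72668849]), 'moment': array([-0.03029037,  0.0110913 , -0.06463754]), 'finger_force': 0.0, 'width': 0.0799579818498327}
```

Request:
arm_command(
  rows=[
    [[0,0,0,0,0,0,80],[0,0,0,0,0,0,80],[0,0,0,0,0,0,80]],
  ],
)

```text
time: 3.4
ee_pos: [0.5914, 0.1816, 0.1537]
tcp_rot: [1.0, -0.011, 0.001, 0.0]
force: [0.1, -0.4, 0.1]
width: 0.0798
finger_force: 0.0
```

```bash
python3 rel.py .602 .212 .0394 -1.3
python3 - <<'E'
from h import *
from workcell import monitor,viewer
c=viewer.read_camera("scene")
cv2.imwrite("pics/a.png",c["image"][:,:,::-1])
E
```

```text
turn units [ 0.     -0.0008  0.0003] shift units in present axes [ 0.324 -1.021  3.81 ] in final axes [ 0.329 -1.021  3.81 ]
```

View pics/a.png

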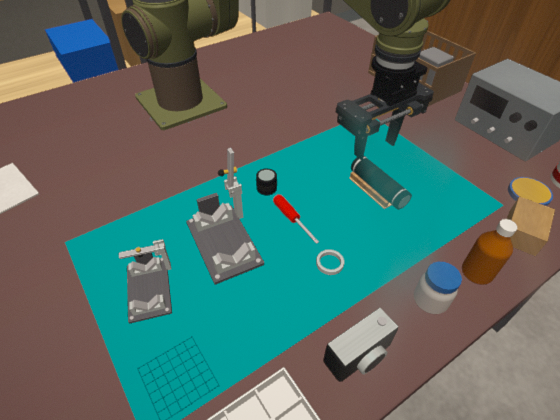

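The picture shows the gripper body lying across the barrel (long side along the closing direction), with the fingers straddling near (380,150). I'll finish the alignment, descend and grip.

Request:
arm_command(
  rows=[
    [[0.16,-0.51,0,0,0,0,80],[0.16,-0.51,0,0,0,0,80],[0,0,0.7,0,0,0,80],[0,0,0.8,0,0,0,80],[0,0,0.8,0,0,0,80],[0,0,0.8,0,0,0,80],[0,0,0.5,0,0,0,80],[0,0,0.2,0,0,0,80],[0,0,0,0,0,0,80],[0,0,0,0,0,0,80]],
  ],
)

```text
time: 4.45
ee_pos: [0.6024, 0.213, 0.0399]
tcp_rot: [1.0, -0.011, 0.001, -0.0]
force: [-0.6, 0.2, -0.6]
width: 0.0801
finger_force: 0.0
```

Request:
arm_command(
  rows=[
    [[0,0,0,0,0,0,60],[0,0,0,0,0,0,52],[0,0,0,0,0,0,48],[0,0,0,0,0,0,46],[0,0,0,0,0,0,44],[0,0,0,0,0,0,42],[0,0,0,0,0,0,36],[0,0,0,0,0,0,36]],
  ],
)

```text
time: 5.25
ee_pos: [0.6014, 0.2124, 0.0387]
tcp_rot: [1.0, -0.011, -0.0, 0.0]
force: [-0.3, -1.2, 1.7]
width: 0.0437
finger_force: 30.0
```

```bash
python3 rel.py .602 .212 .0394 -1.3
python3 - <<'E'
from h import *
from workcell import monitor,viewer
c=viewer.read_camera("top");s=viewer.read_camera("scene")
o=np.hstack([cv2.resize(c["image"][145:265,100:220],(480,480)),cv2.resize(s["image"][60:220,300:420],(300,480)[:2])])
cv2.imwrite("pics/b.png",np.clip(o[:,:,::-1]*1.4,0,255).astype(np.uint8)); s=monitor.read_state();print(s["width"],s["finger_force"],s["force"],s["moment"])
E
```

```text
turn units [0.0002 0.0001 0.0007] shift units in present axes [ 0.02   0.014 -0.023] in final axes [ 0.02   0.014 -0.023]
0.04337990498927259 29.999645054340363 [ 0.84733486 -0.80861861  0.31205155] [-0.2392213   0.08364751  0.01099481]
```

View pics/b.png

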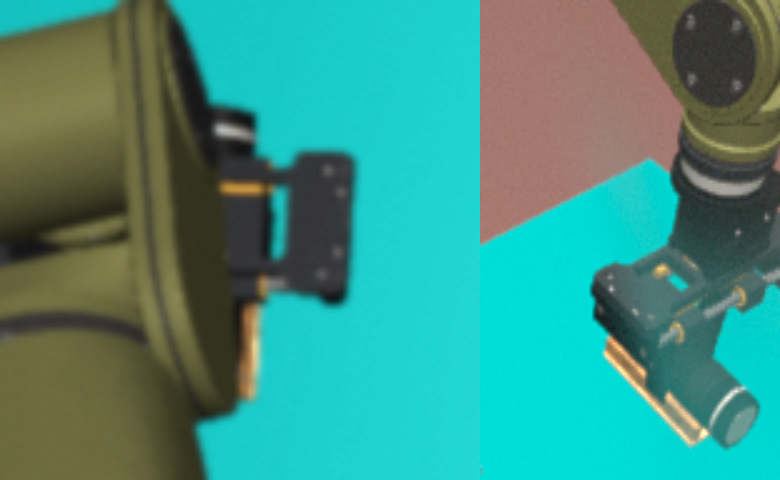

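Gripped: opening is 43.4 mm at 30 N. Next I lift, turn to the fixture's yaw and move over from the +x side so the barrel end misses the open strap.

Request:
arm_command(
  rows=[
    [[0,0,-0.2,0,0,0,36],[0,0,-0.6,0,0,0,36],[0,0,-0.8,0,0,0,36],[0,0,-0.8,0,0,0,36],[0,0,-0.8,0,0,0,36],[0,0,-0.8,0,0,0.035,36],[0,0,-0.2,0,0,0.035,36],[0,0,0,0,0,0,36],[0,0,0,0,0,0,36]],
  ],
)

```text
time: 6.25
ee_pos: [0.6012, 0.2127, 0.165]
tcp_rot: [0.998, -0.065, 0.0, -0.0]
force: [0.1, -0.3, -2.5]
width: 0.0434
finger_force: 30.0
```

```bash
python3 rel.py .62 -.162 .16 -7.6; python3 rel.py .548 -.153 .16 -7.6;  python3 -c "
from workcell import monitor;s=monitor.read_state();print(s['force'],s['moment'],s['width'])"
```

```text
turn units [-0.0001 -0.      0.0015] shift units in present axes [ 2.246 12.302  0.164] in final axes [ 2.274 12.297  0.166]
turn units [-0.0001 -0.      0.0015] shift units in present axes [-0.173 12.317  0.164] in final axes [-0.145 12.317  0.166]
[ 0.10781365 -0.34635175 -2.47107718] [0.05293883 0.1049495  0.00293102] 0.04336809996357588
```

Request:
arm_command(
  rows=[
    [[0.35,0.5,0,0,0,0,36],[0.4,0.9,0,0,0,0,36],[0.4,0.9,0,0,0,0,36],[0.4,0.9,0,0,0,0,36],[0.4,0.9,0,0,0,0,36],[0.3,0.9,0,0,0,0,36],[0,0.9,0,0,0,0,36],[0,0.9,0,0,0,0,36],[0,0.9,0,0,0,0,36],[0,0.9,0,0,0,0,36]],
  ],
)

```text
time: 7.25
ee_pos: [0.6337, -0.0541, 0.1634]
tcp_rot: [0.998, -0.066, -0.001, 0.0]
force: [1.0, -0.1, -1.5]
width: 0.0436
finger_force: 30.0
```

Request:
arm_command(
  rows=[
    [[0,0.9,0,0,0,0,36],[0,0.9,0,0,0,0,36],[0,0.9,0,0,0,0,36],[0,0.7,0,0,0,0,36],[0,0.3,0,0,0,0,36],[0,0,0,0,0,0,36],[0,0,0,0,0,0,36],[0,0,0,0,0,0,36]],
  ],
)

```text
time: 8.05
ee_pos: [0.62, -0.1611, 0.1644]
tcp_rot: [0.998, -0.065, -0.0, -0.0]
force: [-0.7, 2.0, -2.4]
width: 0.0435
finger_force: 30.0
```

```bash
python3 rel.py .548 -.153 .16 -7.6
python3 - <<'E'
from h import *
from workcell import monitor,viewer
c=viewer.read_camera("top");s=viewer.read_camera("scene")
pickle.dump((c,s),open("c.pkl","wb"))
o=np.hstack([cv2.resize(c["image"][170:300,260:390],(400,400)),cv2.resize(s["image"][80:290,140:350],(400,400))])
cv2.imwrite("pics/c.png",np.clip(o[:,:,::-1]*1.4,0,255).astype(np.uint8)); s=monitor.read_state();print(s["width"],s["finger_force"],s["force"],s["moment"])
E
```

```text
turn units [-0.0002  0.0003  0.0014] shift units in present axes [-2.413  0.043  0.147] in final axes [-2.413  0.049  0.146]
0.043279723898157714 29.99845415353775 [-0.73180993 -0.45216688 -2.97171963] [0.02741763 0.01286565 0.04292418]
```

View pics/c.png

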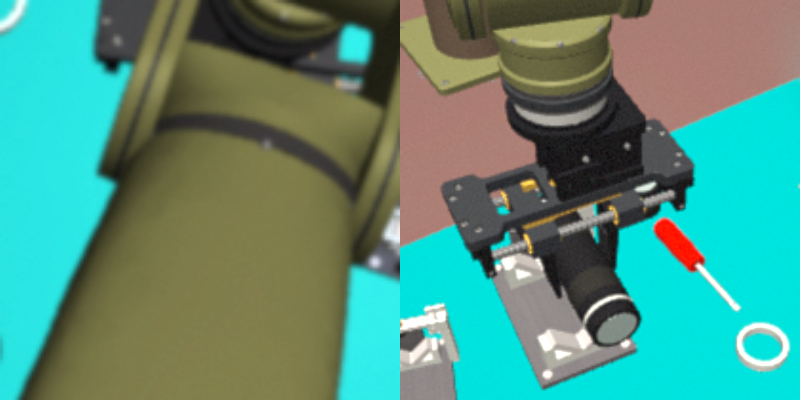

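The scene crop shows the barrel level over the fixture. Its front end cap is centred at about (211,323) in the right crop, which gives me the barrel's lengthwise offset in the grip.

Run:
```python
from h import *
c,s=pickle.load(open("c.pkl","rb"))
a=np.radians(-7.5);ax=np.array([np.cos(a),np.sin(a),0]);B=np.array([.62,-.161,.1644-.0023])
u,v=140+211*210/400,80+323*210/400
p,d=ray(s,u,v);print("uv",u,v)
for L in(.070,.073,.075,.077,.080):print(L,np.round(proj(s,B+L*ax),1))
# exact: closest point of axis to ray
A=np.c_[ax,-d];print("L,",np.linalg.lstsq(A,p-B,rcond=None)[0])
```

```text
uv 250.775 249.575
0.07 [251.9 249.5]
0.073 [252.7 250.9]
0.075 [253.3 251.9]
0.077 [253.8 252.8]
0.08 [254.7 254.3]
L, [0.06910999 0.59804193]
```

Request:
arm_command(
  rows=[
    [[-0.4,0,0,0,0,0,36],[-0.6,0.03,0.1,0,0,0,36],[-0.6,0,0,0,0,0,36],[-0.5,0,0,0,0,0,36],[-0.28,0,0,0,0,0,36],[0,0,0.4,0,0,0,36],[0,0,0.6,0,0,0,36],[0,0,0.6,0,0,0,36],[0,0,0.6,0,0,0,36],[0,0,0.4,0,0,0,36]],
  ],
)

```text
time: 9.15
ee_pos: [0.5484, -0.1531, 0.0814]
tcp_rot: [0.998, -0.066, -0.001, -0.0]
force: [-0.1, 0.7, -3.2]
width: 0.0436
finger_force: 30.0
```

Request:
arm_command(
  rows=[
    [[0,0,0.2,0,0,0,36],[0,0,0,0,0,0,36],[0,0,0,0,0,0,36]],
  ],
)

```text
time: 9.45
ee_pos: [0.5496, -0.1537, 0.0782]
tcp_rot: [0.998, -0.066, 0.001, 0.0]
force: [0.8, 0.7, -1.7]
width: 0.0435
finger_force: 30.0
```

```bash
python3 rel.py .5493 -.1533 .0543 -7.6
python3 - <<'E'
from h import *
from workcell import monitor,viewer
s=viewer.read_camera("scene")
cv2.imwrite("pics/d.png",np.clip(cv2.resize(s["image"][100:290,140:350],(770,580))[:,:,::-1]*1.4,0,255).astype(np.uint8)); s=monitor.read_state();print(s["width"],s["finger_force"],s["force"],s["moment"])
E
```

```text
turn units [ 0.0001 -0.0007  0.0007] shift units in present axes [-0.013 -0.013  0.797] in final axes [-0.012 -0.013  0.797]
0.043678613493015044 29.99852567911148 [ 0.96518635  0.57903338 -2.75193808] [ 0.02700563  0.06289951 -0.0035    ]
```

View pics/d.png

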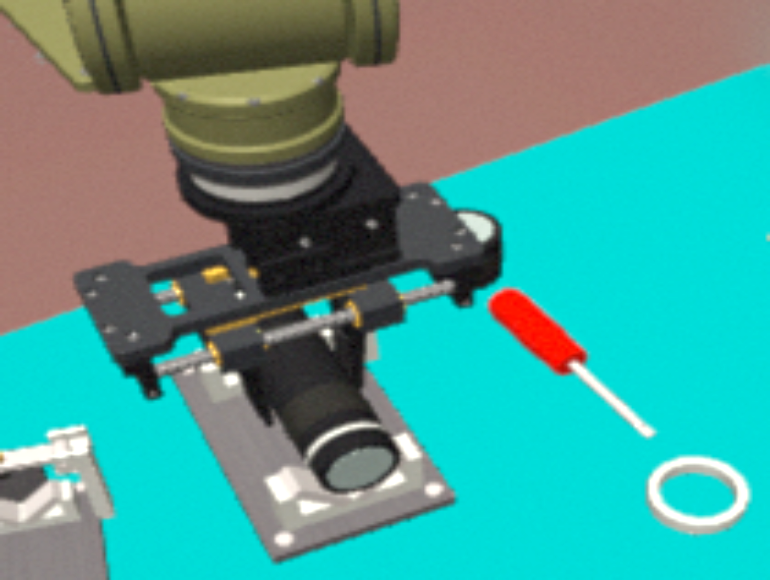

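Request:
arm_command(
  rows=[
    [[0,0,0.25,0,0,0,36],[0,0,0.25,0,0,0,36],[0,0,0.1,0,0,0,36],[0,0,0.03,0,0,0,36],[0,0,0,0,0,0,36],[0,0,0,0,0,0,36]],
  ],
)

```text
time: 10.1
ee_pos: [0.5492, -0.1536, 0.0589]
tcp_rot: [0.998, -0.066, 0.0, 0.0]
force: [-0.3, -0.3, -2.2]
width: 0.0437
finger_force: 30.0
```

Request:
arm_command(
  rows=[
    [[0,0,0.04,0,0,0,36],[0,0,0.02,0,0,0,36],[0,0,0,0,0,0,36]],
  ],
)

```text
time: 10.4
ee_pos: [0.549, -0.1535, 0.057]
tcp_rot: [0.998, -0.066, -0.0, -0.0]
force: [-0.1, 0.2, -2.3]
width: 0.0429
finger_force: 30.0
```

Request:
arm_command(
  rows=[
    [[0,0,0.02,0,0,0,36],[0,0,0.02,0,0,0,36],[0,0,0,0,0,0,36]],
  ],
)

```text
time: 10.7
ee_pos: [0.5489, -0.1535, 0.0556]
tcp_rot: [0.998, -0.066, -0.0, -0.0]
force: [0.3, 0.2, -3.9]
width: 0.0437
finger_force: 30.0
```

Request:
arm_command(
  rows=[
    [[0,0,0.02,0,0,0,36],[0,0,0.01,0,0,0,36],[0,0,0,0,0,0,36]],
  ],
)

```text
time: 11.0
ee_pos: [0.5491, -0.1535, 0.055]
tcp_rot: [0.998, -0.066, 0.0, -0.0]
force: [-0.4, 0.3, -1.0]
width: 0.0434
finger_force: 30.0
```

Request:
arm_command(
  rows=[
    [[0,0,0.015,0,0,0,36],[0,0,0,0,0,0,36],[0,0,0,0,0,0,36]],
  ],
)

```text
time: 11.3
ee_pos: [0.5492, -0.1534, 0.0548]
tcp_rot: [0.998, -0.066, 0.0, -0.0]
force: [-0.6, 1.9, 2.5]
width: 0.0435
finger_force: 30.0
```

Contact felt: force z went from -2.5 N to +2.5 N, about where expected. Opening slowly.

Request:
arm_command(
  rows=[
    [[0,0,0,0,0,0,44],[0,0,0,0,0,0,45],[0,0,0,0,0,0,47],[0,0,0,0,0,0,52],[0,0,0,0,0,0,58],[0,0,0,0,0,0,62],[0,0,0,0,0,0,62]],
  ],
)

```text
time: 12.0
ee_pos: [0.5491, -0.1537, 0.0544]
tcp_rot: [0.998, -0.066, 0.0, 0.0]
force: [0.3, 0.1, -0.3]
width: 0.0612
finger_force: 0.0
```

Run:
```python
from workcell import monitor
s=monitor.read_state();print(s["width"],s["force"],s["moment"],s["ee_pos"])
```

```text
0.061200533895620225 [ 0.32958077  0.07489533 -0.28544338] [ 0.02864489  0.00165464 -0.00043435] [ 0.54905774 -0.15365586  0.05443959]
```

Request:
arm_command(
  rows=[
    [[0,0,-0.3,0,0,0,62],[0,0,-0.7,0,0,0,62],[0,0,-0.8,0,0,0,62],[0,0,-0.5,0,0,0,62],[0.5,0,0,0,0,0,40],[0.8,0,0,0,0,0,20],[0.8,0,0,0,0,0,0],[0.8,0,0,0,0,0,0],[0.4,0,0,0,0,0,0],[0,0,0,0,0,0,0]],
  ],
)

```text
time: 13.0
ee_pos: [0.6481, -0.1667, 0.1236]
tcp_rot: [0.998, -0.066, 0.0, 0.0]
force: [-0.9, -0.8, 0.3]
width: 0.0195
finger_force: 0.0
```

Run:
```python
from h import *
from workcell import monitor,viewer
s=viewer.read_camera("scene")
cv2.imwrite("pics/e.png",np.clip(cv2.resize(s["image"][100:290,140:350],(770,580))[:,:,::-1]*1.4,0,255).astype(np.uint8)); s=monitor.read_state();print(s["width"],s["ee_pos"])
```

```text
0.015751783788336 [ 0.64707998 -0.16648574  0.12331816]
```

View pics/e.png

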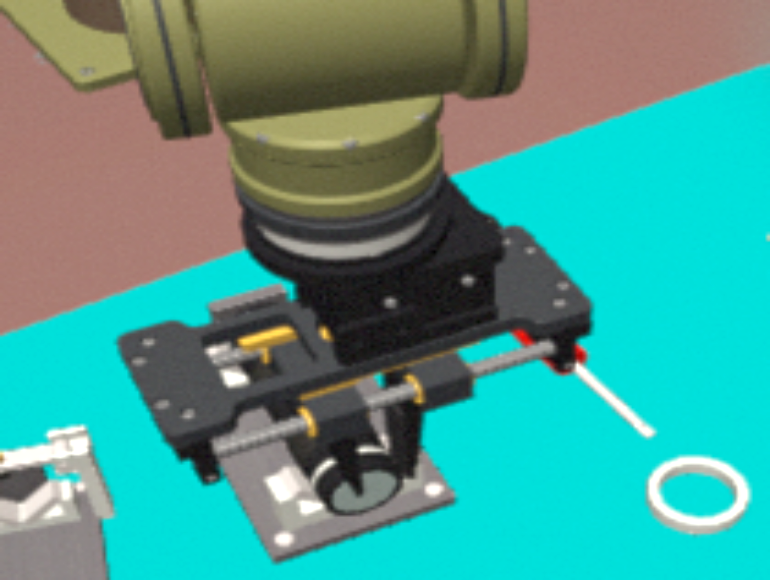

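The barrel lies in both Vs, with its end cap at about (363,490) in the crop. Next I check the end position along the axis before coming down in front of it.

Run:
```python
from h import *
from workcell import monitor
s=pickle.load(open("scene.pkl","rb"))
a=np.radians(-7.6);ax=np.array([np.cos(a),np.sin(a),0]);B=np.array([.5344,-.1514,.052])
p,d=ray(s,140+363*210/770,100+490*190/580)
print("end along axis",np.linalg.lstsq(np.c_[ax,-d],p-B,rcond=None)[0][0]); e=monitor.read_state()["ee_pos"]-B;print("tcp fix",ax@e,e[1]*ax[0]-e[0]*ax[1])
```

```text
end along axis 0.09025711453994915
tcp fix 0.11368533352696197 -5.057704983150654e-05
```

Request:
arm_command(
  rows=[
    [[0.3,0,0,0,0,0,0],[0,0,0.2,0,0,0,0],[0,0,0.5,0,0,0,0],[0,0,0.5,0,0,0,0],[0,0,0.5,0,0,0,0],[0,0,0.2,0,0,0,0],[0,0,0,0,0,0,0],[0,0,0,0,0,0,0],[0,0,0,0,0,0,0]],
  ],
)

```text
time: 13.95
ee_pos: [0.6568, -0.1679, 0.0674]
tcp_rot: [0.998, -0.066, 0.001, 0.0]
force: [0.1, 0.1, 0.4]
width: 0.0002
finger_force: 0.0
```

Request:
arm_command(
  rows=[
    [[-0.2,0,0,0,0,0,0],[-0.2,0,0,0,0,0,0],[-0.15,0,0,0,0,0,0],[-0.05,0,0,0,0,0,0],[-0.05,0,0,0,0,0,0],[0,0,0,0,0,0,0]],
  ],
)

```text
time: 14.55
ee_pos: [0.6366, -0.1652, 0.0665]
tcp_rot: [0.998, -0.066, 0.0, 0.0]
force: [-0.3, 0.7, 0.0]
width: 0.0
finger_force: 0.0
```

Request:
arm_command(
  rows=[
    [[-0.05,0,0,0,0,0,0],[-0.05,0,0,0,0,0,0],[-0.05,0,0,0,0,0,0],[0,0,0,0,0,0,0]],
  ],
)

```text
time: 14.95
ee_pos: [0.6324, -0.1646, 0.0665]
tcp_rot: [0.998, -0.066, 0.0, 0.0]
force: [1.6, -0.4, -0.5]
width: 0.0004
finger_force: 0.6
```

Request:
arm_command(
  rows=[
    [[-0.05,0,0,0,0,0,0],[-0.05,0,0,0,0,0,0],[-0.05,0,0,0,0,0,0],[0,0,0,0,0,0,0]],
  ],
)

```text
time: 15.35
ee_pos: [0.6277, -0.164, 0.0665]
tcp_rot: [0.998, -0.066, -0.0, 0.0]
force: [1.2, -0.4, 0.6]
width: 0.0006
finger_force: 0.5
```

Request:
arm_command(
  rows=[
    [[-0.05,0,0,0,0,0,0],[-0.05,0,0,0,0,0,0],[-0.04,0,0,0,0,0,0],[0,0,0,0,0,0,0]],
  ],
)

```text
time: 15.75
ee_pos: [0.6244, -0.1636, 0.0668]
tcp_rot: [0.998, -0.066, 0.001, 0.0]
force: [4.6, -1.3, -1.0]
width: 0.0007
finger_force: 2.5
```

Request:
arm_command(
  rows=[
    [[-0.03,0,0,0,0,0,0],[-0.02,0,0,0,0,0,0],[0,0,0,0,0,0,0]],
  ],
)

```text
time: 16.05
ee_pos: [0.6244, -0.1636, 0.0676]
tcp_rot: [0.998, -0.066, 0.003, 0.0]
force: [8.0, -1.1, -1.2]
width: 0.0004
finger_force: 4.0
```

Request:
arm_command(
  rows=[
    [[-0.02,0,0,0,0,0,0],[-0.02,0,0,0,0,0,0],[0,0,0,0,0,0,0]],
  ],
)

```text
time: 16.35
ee_pos: [0.6243, -0.1637, 0.0682]
tcp_rot: [0.998, -0.066, 0.004, 0.001]
force: [10.2, -1.2, -0.9]
width: 0.0007
finger_force: 5.3
```

Bearing: the tool stopped at x=0.6243 and the force rose from about 1.5 N to 10 N. Backing off and checking visually that it is home.

Request:
arm_command(
  rows=[
    [[0.1,0,0,0,0,0,0],[0.5,0,0,0,0,0,0],[0.5,0,-0.3,0,0,0,0],[0,0,-0.9,0,0,0,0],[0,0,-1,0,0,0,0],[0,0,-1,0,0,0,0],[0.9,0,-1,0,0,0,0],[0.9,-0.4,0,0,0,0,0],[0.9,-0.9,0,0,0,0,0],[0.3,-0.9,0,0,0,0,0]],
  ],
)

```text
time: 17.35
ee_pos: [0.7522, -0.1137, 0.1916]
tcp_rot: [0.998, -0.066, -0.001, 0.0]
force: [-0.6, 0.4, 0.2]
width: 0.0005
finger_force: 0.0
```

Request:
arm_command(
  rows=[
    [[0,-0.9,0,0,0,0,0],[0,-0.9,0,0,0,0,0],[0,-0.9,0,0,0,0,0],[0,-0.9,0,0,0,0,0],[0,-0.9,0,0,0,0,0],[0,0,0,0,0,0,0],[0,0,0,0,0,0,0]],
  ],
)

```text
time: 18.05
ee_pos: [0.7684, 0.0203, 0.1915]
tcp_rot: [0.998, -0.065, -0.001, 0.0]
force: [-0.2, -0.4, -0.1]
width: 0.0003
finger_force: 0.0
```

Run:
```python
from h import *
from workcell import monitor,viewer
c=viewer.read_camera("top");s=viewer.read_camera("scene")
pickle.dump((c,s),open("f.pkl","wb"))
o=np.hstack([cv2.resize(c["image"][190:300,275:375],(400,440)),cv2.resize(s["image"][130:290,170:315],(400,440))])
cv2.imwrite("pics/f.png",np.clip(o[:,:,::-1]*1.6,0,255).astype(np.uint8)); s=monitor.read_state();print(s["ee_pos"],s["force"])
```

```text
[0.7687184  0.01905127 0.19185703] [ 0.1354196  -0.1583026   0.09788498]
```

View pics/f.png

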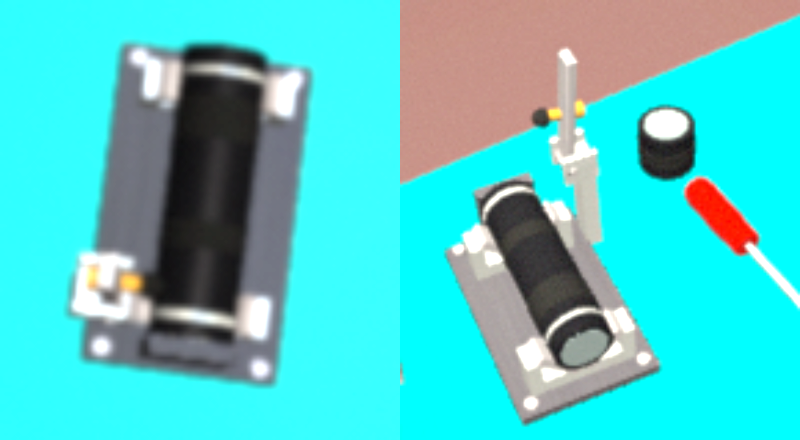

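The top crop shows the barrel's lower end touching the end stop, lying between the V yokes. The strap stands open, its tip at (567,52) in the right part. Now the strap angle and hinge position.

```bash
python3 - <<'E'
from h import *
c,s=pickle.load(open("f.pkl","rb"))
a=np.radians(-7.6);ax=np.array([np.cos(a),np.sin(a),0]);ay=np.array([-ax[1],ax[0],0]);O=np.array([.5344,-.1514,0])
def pl(u,v,cam,X):
    p,d=ray(cam,u,v);t=(X-ax@(p-O))/(ax@d);q=p+t*d-O;return np.round([q@ax,q@ay,q[2]],4)
sc=lambda x,y:(170+(x-400)*145/400-.3,130+y*160/440-.3)
for n,p in{"tip L":(559,60),"tip R":(578,62),"tip top":(567,48),"strap base L":(562,145),"strap base R":(577,140),"post foot":(593,243),"foot":(541,117)}.items():
    print(n,pl(*sc(*p),s,-.058),"near face",pl(*sc(*p),s,-.050))
P=[onz(c,275+x/4-.4,190+y/4-.4,.01)-O for x,y in[(123,45),(312,70),(274,383),(83,358)]]
P=np.array([[q@ax,q@ay] for q in P]);print("plate",np.round(P,4).tolist(),P.mean(0))
q=onz(c,275+.25*105-.4,190+.25*287-.4,.1)-O;print("hinge top",q@ax,q@ay)
q=[onz(c,275+.25*x-.4,190+.25*y-.4,.052)-O for x,y in[((183+268)/2,75),((155+240)/2,318)]];print("barrel axis",[(round(k@ax,4),round(k@ay,4)) for k in q])
E
python3 rel.py .56 -.02 .19 -7.6
```

```text
tip L [-0.058   0.0489  0.1786] near face [-0.05    0.0464  0.1852]
tip R [-0.058   0.0621  0.1722] near face [-0.05    0.0593  0.1789]
tip top [-0.058   0.0554  0.1864] near face [-0.05    0.0528  0.1929]
strap base L [-0.058   0.0439  0.1029] near face [-0.05    0.0415  0.1107]
strap base R [-0.058   0.0555  0.103 ] near face [-0.05    0.0529  0.1108]
post foot [-0.058   0.0597 -0.011 ] near face [-0.05    0.057  -0.0016]
foot [-0.058   0.0313  0.1347] near face [-0.05    0.0291  0.142 ]
plate [[0.0842, 0.0511], [0.0848, -0.0518], [-0.0845, -0.0508], [-0.0852, 0.0506]] [-0.00017169 -0.00022712]
hinge top -0.054124899852811034 0.0485113874977611
barrel axis [(np.float64(0.0673), np.float64(-0.0017)), (np.float64(-0.0593), np.float64(-0.0026))]
turn units [0.0005 0.0011 0.0002] shift units in present axes [-6.725  2.208  0.075] in final axes [-6.724  2.21   0.062]
```

Request:
arm_command(
  rows=[
    [[-0.7,0.3,0,0,0,0,0],[-0.95,0.35,0,0,0,0,0],[-0.95,0.35,0,0,0,0,0],[-0.95,0.35,0,0,0,0,0],[-0.95,0.35,0,0,0,0,0],[-0.95,0.35,0,0,0,0,0],[-0.95,0.35,0,0,0,0,0],[-0.95,0.35,0,0,0,0,0],[-0.95,0.35,0,0,0,0,0],[-0.6,0.4,0.15,0,0,0,0]],
  ],
)

```text
time: 19.15
ee_pos: [0.489, -0.0502, 0.1883]
tcp_rot: [0.998, -0.066, 0.0, 0.0]
force: [0.2, -0.6, 0.4]
width: 0.0004
finger_force: 0.0
```

Request:
arm_command(
  rows=[
    [[0,0,0,0,0,0,0],[0,0,0,0,0,0,0],[0,0,0,0,0,0,0]],
  ],
)

```text
time: 19.45
ee_pos: [0.4917, -0.0493, 0.1884]
tcp_rot: [0.998, -0.066, 0.0, -0.0]
force: [-0.1, 0.2, 0.2]
width: 0.0004
finger_force: 0.0
```

```bash
cat > fx.py <<'E'
import numpy as np
from workcell import monitor
a=np.radians(-7.6);ax=np.array([np.cos(a),np.sin(a),0]);ay=np.array([-ax[1],ax[0],0]);O=np.array([.5344,-.1514,0])
s=monitor.read_state();e=s["ee_pos"]-O
print("tcp fix x,y, tip z (mm)",np.round(1000*np.array([e@ax,e@ay,e[2]-.022]),1),"force",np.round([s["force"]@ax,s["force"]@ay,s["force"][2]],1),s["time"])
E
python3 fx.py
```

```text
tcp fix x,y, tip z (mm) [-55.9  95.5 166.4] force [-0.1  0.2  0.2] 19.45
```

Request:
arm_command(
  rows=[
    [[0,0.3,-0.01,0,0,0,0],[0,0.3,-0.01,0,0,0,0],[0,0.3,-0.02,0,0,0,0],[0,0.28,-0.01,0,0,0,0],[0,0.33,0.02,0,0,0,0],[0,0.33,0.03,0,0,0,0],[0,0.31,0.1,0,0,0,0],[0,0.31,0.12,0,0,0,0],[0,0,0,0,0,0,0]],
  ],
)

```text
time: 20.35
ee_pos: [0.4809, -0.1238, 0.181]
tcp_rot: [0.998, -0.066, -0.0, 0.001]
force: [-0.7, -0.3, -1.2]
width: 0.0001
finger_force: 0.0
```

```bash
python3 fx.py
python3 - <<'E'
from h import *
from workcell import viewer
s=viewer.read_camera("scene")
cv2.imwrite("pics/g.png",np.clip(cv2.resize(s["image"][100:290,140:350],(770,580))[:,:,::-1]*1.4,0,255).astype(np.uint8))
E
```

```text
tcp fix x,y, tip z (mm) [-56.7  20.3 159. ] force [-0.7 -0.3 -1.2] 20.35
```

View pics/g.png

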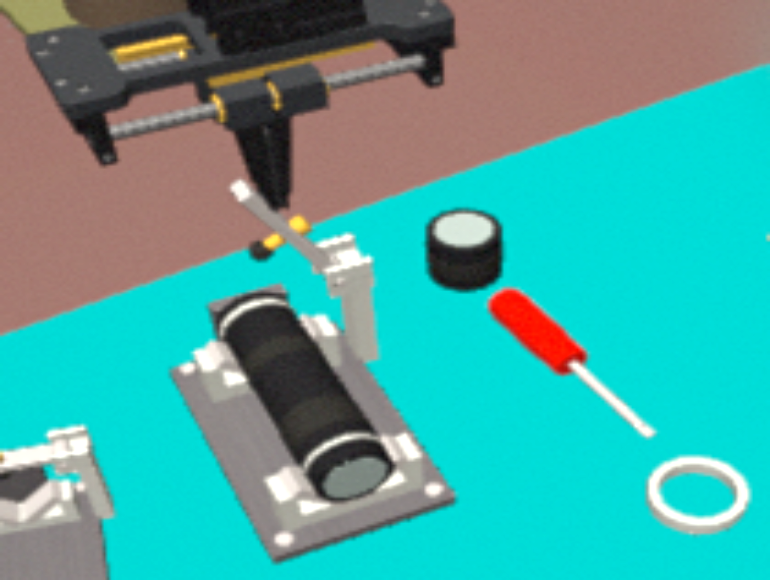

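The picture shows the strap swung over to about 50 degrees, with the fingers behind it. Continuing down the arc without further pictures.

Request:
arm_command(
  rows=[
    [[0,0.27,0.17,0,0,0,0],[0,0.27,0.19,0,0,0,0],[0,0.27,0.22,0,0,0,0],[0,0.27,0.22,0,0,0,0],[0,0.17,0.18,0,0,0,0],[0,0.15,0.18,0,0,0,0],[0,0.1,0.1,0,0,0,0],[0,0.05,0.06,0,0,0,0],[0,0,0,0,0,0,0]],
  ],
)

```text
time: 21.3
ee_pos: [0.4748, -0.1688, 0.1414]
tcp_rot: [0.998, -0.066, -0.0, 0.001]
force: [0.5, -0.0, 0.6]
width: 0.0005
finger_force: 0.2
```

```bash
python3 fx.py
```

```text
tcp fix x,y, tip z (mm) [-56.8 -25.2 119.4] force [0.5 0.  0.6] 21.3
```

Request:
arm_command(
  rows=[
    [[0,0.07,0.05,0,0,0,0],[0,0.07,0.05,0,0,0,0],[0,0.06,0.05,0,0,0,0],[0,0,0.03,0,0,0,0],[0,0,0,0,0,0,0]],
  ],
)

```text
time: 21.8
ee_pos: [0.4744, -0.1748, 0.1364]
tcp_rot: [0.998, -0.066, 0.0, 0.001]
force: [1.1, 1.1, 2.9]
width: 0.0005
finger_force: 1.2
```

Request:
arm_command(
  rows=[
    [[0,0,0.04,0,0,0,0],[0,0,0.04,0,0,0,0],[0,0,0,0,0,0,0]],
  ],
)

```text
time: 22.1
ee_pos: [0.4744, -0.175, 0.1342]
tcp_rot: [0.998, -0.066, 0.0, 0.001]
force: [0.4, -1.1, 2.9]
width: 0.0006
finger_force: 1.4
```

Request:
arm_command(
  rows=[
    [[0,0,0.04,0,0,0,0],[0,0,0.04,0,0,0,0],[0,0,0,0,0,0,0]],
  ],
)

```text
time: 22.4
ee_pos: [0.4744, -0.1744, 0.1315]
tcp_rot: [0.998, -0.066, 0.0, 0.0]
force: [0.2, -1.7, 3.4]
width: 0.0003
finger_force: 1.6
```

Request:
arm_command(
  rows=[
    [[0,0,0.03,0,0,0,0],[0,0,0.03,0,0,0,0],[0,0,0,0,0,0,0]],
  ],
)

```text
time: 22.7
ee_pos: [0.4744, -0.1745, 0.1299]
tcp_rot: [0.998, -0.066, 0.0, 0.0]
force: [-0.1, -2.0, 4.7]
width: 0.0007
finger_force: 2.2
```

Request:
arm_command(
  rows=[
    [[0,0,0.03,0,0,0,0],[0,0,0.03,0,0,0,0],[0,0,0,0,0,0,0]],
  ],
)

```text
time: 23.0
ee_pos: [0.4744, -0.1748, 0.1288]
tcp_rot: [0.998, -0.066, 0.0, 0.001]
force: [-1.9, -2.7, 8.2]
width: 0.0005
finger_force: 3.6
```

Request:
arm_command(
  rows=[
    [[0,0,0,0,0,0,0]],
  ],
)

```text
time: 23.1
ee_pos: [0.4744, -0.1748, 0.1288]
tcp_rot: [0.998, -0.066, 0.0, 0.001]
force: [-1.7, -3.1, 7.8]
width: 0.0005
finger_force: 3.6
```

Request:
arm_command(
  rows=[
    [[0,0,0,0,0,0,0]],
  ],
)

```text
time: 23.2
ee_pos: [0.4744, -0.1748, 0.1288]
tcp_rot: [0.998, -0.066, 0.0, 0.001]
force: [-1.7, -2.9, 7.5]
width: 0.0003
finger_force: 3.6
```

Request:
arm_command(
  rows=[
    [[0,0,0,0,0,0,0]],
  ],
)

```text
time: 23.3
ee_pos: [0.4744, -0.1748, 0.1288]
tcp_rot: [0.998, -0.066, 0.0, 0.001]
force: [-1.9, -2.6, 7.8]
width: 0.0004
finger_force: 3.6
```

Request:
arm_command(
  rows=[
    [[0,0,0,0,0,0,0]],
  ],
)

```text
time: 23.4
ee_pos: [0.4744, -0.1748, 0.1288]
tcp_rot: [0.998, -0.066, 0.0, 0.001]
force: [-2.4, -3.3, 8.3]
width: 0.0003
finger_force: 3.6
```

Steady 7.9 N at about 85 mm from the pin, against about 3.5 N free swing. That is within the good clamping range. Letting go straight up.

Request:
arm_command(
  rows=[
    [[0,0,-0.03,0,0,0,0],[0,0,-0.05,0,0,0,0],[0,0,-0.1,0,0,0,0],[0,0,-0.4,0,0,0,0],[0,0,-0.8,0,0,0,0],[0,0,-0.8,0,0,0,0],[0,0,-0.8,0,0,0,0],[0,0,-0.3,0,0,0,0],[0,0,0,0,0,0,0],[0,0,0,0,0,0,0]],
  ],
)

```text
time: 24.4
ee_pos: [0.4738, -0.1739, 0.2254]
tcp_rot: [0.998, -0.066, -0.001, -0.0]
force: [-0.1, 0.2, -0.9]
width: 0.0007
finger_force: 0.0
```

```bash
python3 fx.py
python3 - <<'E'
from h import *
from workcell import viewer
s=viewer.read_camera("scene");c0,s0=pickle.load(open("f.pkl","rb"))
# barrel end-cap patch unchanged since the pushed-home picture?
g=lambda i:cv2.cvtColor(i[225:275,215:270],cv2.COLOR_RGB2GRAY).astype(np.float32)
print("shift px",cv2.phaseCorrelate(g(s0["image"]),g(s["image"])))
# strap tip: bright low-saturation pixels in the box around it
im=s["image"][130:190,170:260].astype(int)
m=((im.min(2)>110)&(im.max(2)-im.min(2)<40)).astype(np.uint8)
n,l,st,ce=cv2.connectedComponentsWithStats(m)
print([(st[i].tolist()) for i in range(1,n) if st[i,4]>15])
O=np.array([.5344,-.1514,0]);a=np.radians(-7.6);ax=np.array([np.cos(a),np.sin(a),0]);ay=np.array([-ax[1],ax[0],0])
for th in(.1,.15,.3): print(th,np.round(np.array(proj(s,O-.058*ax+(.044-.092*np.cos(th))*ay+[0,0,.092+.092*np.sin(th)]))-[170,130],1))
E
```

```text
tcp fix x,y, tip z (mm) [-57.1 -30.3 203.4] force [-0.2  0.2 -0.9] 24.4
shift px ((0.0217492266086019, 0.042461364007952085), 0.9923041136264801)
[[42, 47, 30, 13, 205]]
0.1 [13.9 67.7]
0.15 [13.8 65.9]
0.3 [14.1 60.3]
```

Run:
```python
from h import *
from workcell import viewer
s=viewer.read_camera("scene");im=s["image"][130:230,170:260].astype(int)
m=((im.min(2)>100)&(im.max(2)-im.min(2)<45)).astype(np.uint8)
n,l,st,ce=cv2.connectedComponentsWithStats(m)
for i in range(1,n):
    if st[i,4]>25:
        ys,xs=np.where(l==i);k=xs.argmin();print(st[i].tolist(),"leftmost",xs[k],ys[k])
```

```text
[14, 47, 59, 42, 703] leftmost 14 64
[52, 73, 11, 17, 103] leftmost 52 73
[18, 82, 21, 18, 205] leftmost 18 90
```

The strap tip sits at (14,64) in the crop. The predicted row is 65.9 for 0.15 rad, so the strap is closed and has stayed where I left it. The barrel has not moved, so I'm handing in.

```bash
python3 -c "
from workcell import ctrl;print(ctrl.close_job())"
```

```text
the job is handed in; nothing more can be done
None
```

The job is handed in at about 24 s of the 67 s limit, with no verdict returned: the barrel was pushed against the end stop at about 10 N, the strap pressed down at about 8 N and released, and the barrel hadn't moved in the last camera check.

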